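Turn the keyed idli plate onto its key and press it home

TASK

The top plate of the idli stand sits too high because its rim notch is not over the red key. Without lifting the plate, push it round on its stem with a fingertip (inside one of its cups works well) until the notch is over the red key, then press it down at the hub in the middle until it is fully home and level with the key through the notch, and move clear. Leave the lime-green chutney box, the ramekin and the tongs where they are.

Things in the scene. Friction and masses are not known exactly. Their poses are not given: they have to be found in the camera images.
- stand: Fixed stainless steel idli stand, base 184 mm across. Origin: centre of the base's underside, on the stem axis, at slab height; z up; its +x points from the stem to the red key. A lower tier with cups (up to 41 mm high) is part of it. The stem (16 mm across) ends 97 mm up, hidden inside the plate's blind hub.
- collar (a joint): Stiff grey collar (120 mm across) round the stem, under the plate, which it carries: 0 up (start), 0.014 m fully down. It slides straight down under about 9 N in all (the plate's 3 N weight included), does not turn or spring back, and stops hard at 0.014.
- key (a point): Point on the top edge of the red key, 88 mm from the stem axis. The key is an upright blade fixed to the stand, 8 mm thick with a rounded top, reaching from 72 to 116 mm from the stem axis, so its outer 25 mm show beyond the plate's rim. Its top is 85 mm above the slab, 5 mm under the plate at the start.
- plate: Loose round steel idli plate, 181 mm across, 4 mm thick, about 0.3 kg, on the stem by its hub and a sleeve under it (1 mm play), free to turn without limit either way. Origin: centre of its underside; z up; +x points to the notch. Underside 90 mm above the slab at the start, 76 mm when fully home. Three round cups stand on it (see cup0 to cup2).
- cup0 (a point): Centre of the floor of the cup 60 degrees anticlockwise (seen from above) from the notch. All cups: centre 50 mm from the plate's centre; 70 mm across outside at the rim, about 65 mm clear inside at the rim, 61 mm at the floor; floor 5 mm and rim 19 mm above the plate's underside.
- notch (a point): Point in the open rim notch of the plate, 78 mm from the plate's centre, at the height of the plate's flat upper face. The notch is 15 mm wide and runs in from the rim to 67 mm from the centre. It lies right over the key when this point and key are on the same bearing from the stem axis; the key has 3.5 mm to spare on each side.
- hub_top (a point): Centre of the flat top (22 mm across) of the plate's hub, a closed round boss 28 mm across at its foot; the top is 26 mm above the plate's underside, 7 mm above the cup rims.
- cup1 (a point): Centre of the floor of the cup opposite the notch.
- cup2 (a point): Centre of the floor of the cup 60 degrees clockwise from the notch.
- chutney_box: Bystander: closed lime-green plastic box, 106 x 106 mm, 80 mm high with its knob, loose; origin under its centre.
- ramekin: Bystander: small white ceramic ramekin, 84 mm across, 45 mm high, loose; origin under its centre.
- tongs: Bystander: steel spring tongs lying flat, about 207 mm long and 57 mm wide, 22 mm high, loose; origin on the slab near the middle, x along its length to the tips.
There are look-alikes about, which are no part of the job. Leave any yellow look-alike of the stand alone.

How it is judged (in metres and radians):
At the end, for the whole second after the job is handed in: The plate is fully home (underside within 2 mm of 76 mm above the slab), level within 2 degrees, its notch on the red key (within 6 mm sideways), and at rest (z of plate in the frame of stand between 0.072 and 0.078 m and x of notch in the frame of stand above 0.07 m and y of notch in the frame of stand between -0.006 and 0.006 m and angle between plate's own z axis and vertical below 0.035 rad and linear speed of plate below 0.01 m/s); the robot touches nothing.
It fails at once if the plate was lifted on the stem (z of plate in the frame of stand above 0.1 m).
It fails at once if the chutney box was moved (distance of chutney_box from where it was at the start of the episode above 0.015 m).
It fails at once if the ramekin was moved (distance of ramekin from where it was at the start of the episode above 0.015 m).
It fails at once if the tongs were moved (distance of tongs from where it was at the start of the episode above 0.015 m).
It also fails if it takes over 56 s, if anything falls off the work surface, if the arm or the gripper's body presses on something with over 40 N, if the wrist force passes 120 N, or if a joint passes its speed limit or range.

ROBOT

A 7-joint arm with a two-finger parallel gripper is mounted at the origin on the work surface. World frame = base frame: x ahead of the robot, y to its left, z up, the work surface at z = 0. Lengths are in m, angles in degrees, forces in N, time in s.
With the tool pointing down it reaches from about 0.425 to 0.875 m from the base axis. Payload 4.7 kg.
Tool frame: the origin (TCP) lies at the very end of the fingers, on their centre line; the grasp point (between the pads) lies 19 mm behind it; y points along the fingers, z is the direction in which the jaws open and shut, and the axes are right-handed (so a half turn about y gives the same grasp; the last joint's range is limited). The gripper opens to 87 mm and grips with 3 to 60 N. Pads are 19 mm wide; open, the fingers measure 117 mm over their backs; the gripper's body (75 mm by 190 mm) begins 51 mm behind the grasp point.
Start: joints at [70.766, 18.392, -4.016, 83.108, 1.295, 78.541, -3.26], TCP at [0.223, -0.611, 0.223] pointing down, gripper open.
Joint ranges: [-163.93, 163.93], [-17.29, 119.83], [-79.2, 71.16], [3.27, 140.29], [-89.18, 269.18], [5.43, 117.66], [-154.24, 154.24]. Speed limits (degrees/s): [147.25, 147.25, 180, 180, 180, 180, 180].

INTERFACE

Orientations are given as [roll, pitch, yaw] about the fixed x, y, z axes, in that order (R = Rz(yaw) Ry(pitch) Rx(roll)).
In Python, from cell import env gives the robot as it stands.
- The arm moves only by the shell command python3 -m pendant 'ROWS' [FORCE]. ROWS is JSON, one flat list of numbers, 7 for each row, row after row: the shift along the world's x, y, z in units of 40 mm (1.0 is 40 mm), then the turn, a rotation vector about the world's x, y, z in units of 10 degrees (1.0 is 10 degrees), then the finger opening in mm, from 0 to 87. In form: [x, y, z, wx, wy, wz, jaw, x, y, z, wx, wy, wz, jaw, ...]. A call has 1 to 10 rows; each row shifts and turns the commanded pose from where the row before left it; what a row does not reach is not made up. A row lasts 1/8 s, in which the tool goes at most 62.5 mm and 10.7 degrees, less where a joint would pass 70% of its speed; a pose out of reach is approached as far as the arm can. A call is refused whole if a number of a shift passes 1 or a number of a turn 1, either way. A call with a gripper value outside its range is refused whole. The fingers move at their own pace and stop on an object; FORCE is the grip in N (left out, the last holds). Time passes only in rows, so rows that do not move let the fingers close. It gives the time, the measured TCP pose, the force and the opening at its end, in the units of the state.
- env.get_obs(): the state, without advancing time (a new reading comes with each control period).
- env.read_camera(name): name is "scene" or "top"; returns a dict with "image" (480x640x3 uint8, red, green, blue), "fx", "fy", "cx", "cy" (pixels), "cam_to_world" (4x4, takes a point from camera to world coordinates). Camera axes: x right, y up, looking along -z (the intrinsics and any distortion apply to the point x, -y, -z); pixel columns grow to the right and rows downward; lengths in m; the calibration is good to about 2 mm. A picture is of the moment at which its call begins. There is no depth.
- env.sign_off(): hands the job in, once; it reports no verdict.
The state is a dict: "time_s": time; "qpos": joint angles; "joint_velocities": joint speeds; "effort": joint torques, N m; "tool_pos": TCP position; "tool_rot": TCP orientation; "force": force on the tool from outside, world axes, zero at the start; "wrist_torque": the same for the moment, N m; "grip_width": finger opening in m.
Only numpy, scipy, OpenCV 4.12 (cv2) and the standard library are available. Lean on these libraries where they do the work, as an engineer would, in place of code of your own. Each camera call takes 0.05 s, during which the arm holds its last target.

## Working session

There is one attempt and no reset: what is moved stays moved. The work goes in short steps, Python scripts to look and compute and a shell command to move; the robot and the scene stay as the last step left them, time stands still between calls to the robot, and variables do not carry over. Pictures are saved under pics/ and viewed, and the job is handed in when it is done.

```bash
mkdir -p pics; ls; python3 - <<'E'
from cell import env
import cv2,json
print(env.get_obs())
for n in("scene","top"):
    c=env.read_camera(n)
    cv2.imwrite(f"pics/{n}0.png",c["image"][:,:,::-1])
    print(n,{k:v for k,v in c.items() if k!="image"})
E
```

```text
pics
{'time_s': 0.0, 'qpos': array([70.76625407, 18.43945583, -4.01349627, 83.17461566,  1.29602227,
       78.53779388, -3.25890382]), 'joint_velocities': array([ 0.00257718,  0.03956781, -0.08772428,  0.01199618,  0.01503957,
        0.00340214, -0.04263821]), 'effort': array([ 3.74984247e-04, -4.91285813e+01, -4.03802712e-01, -3.12533748e+01,
       -6.38090051e-02,  4.37116460e-02,  1.75293439e-04]), 'tool_pos': array([ 0.22250038, -0.61016543,  0.22145923]), 'tool_rot': array([-9.01065794e+01, -7.21401173e-03, -1.59957135e+02]), 'force': array([0.31955927, 0.46177417, 0.07415655]), 'wrist_torque': array([ 0.02880841,  0.02513317, -0.00954049]), 'grip_width': 0.08696532082331032}
scene {'fx': 595.3920609332856, 'fy': 595.3920609332856, 'cx': 326.17378384746587, 'cy': 246.95036290688782, 'cam_to_world': array([[ 0.6811996 , -0.52681526,  0.50836286,  1.08561589],
       [ 0.73199737,  0.50162008, -0.46103919, -0.46568674],
       [-0.01212254,  0.68617999,  0.72733079,  0.87783611],
       [ 0.        ,  0.        ,  0.        ,  1.        ]])}
top {'fx': 453.1021877722182, 'fy': 453.1021877722182, 'cx': 321.608743918115, 'cy': 233.11210219646864, 'cam_to_world': array([[ 0.00214065,  0.98650588, -0.16371184,  0.37342326],
       [-0.99991188,  0.00425644,  0.01257413,  0.01261612],
       [ 0.01310128,  0.1636705 ,  0.98642806,  0.99990553],
       [ 0.        ,  0.        ,  0.        ,  1.        ]])}
```

View pics/scene0.png

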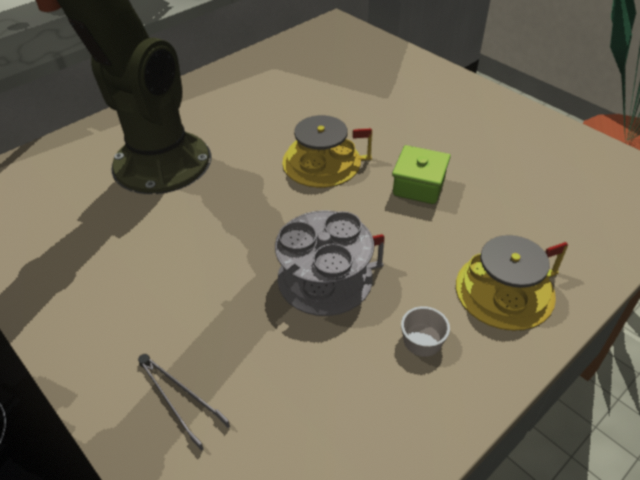

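View pics/top0.png

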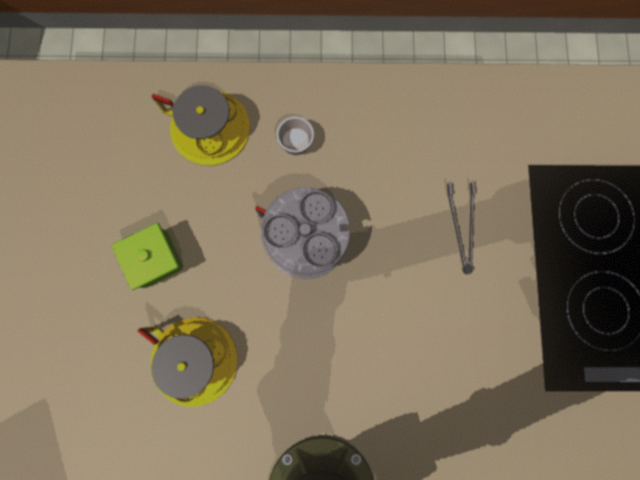

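Top view: steel stand hub near (306,229), red key tip at (260,211) and the notch apparently at the right rim near (345,227). Scene view: hub near (322,237), key at (378,239). I'll zoom in and measure.

```bash
cat > h.py <<'E'
import numpy as np,cv2
def ray(c,px):
    T=np.array(c["cam_to_world"]);d=np.array([(px[0]-c["cx"])/c["fx"],-(px[1]-c["cy"])/c["fy"],-1.0])
    return T[:3,3],T[:3,:3]@d
def onz(c,px,z):
    o,d=ray(c,px);return o+d*(z-o[2])/d[2]
def proj(c,P):
    T=np.array(c["cam_to_world"]);p=T[:3,:3].T@(np.array(P)-T[:3,3])
    return np.array([c["cx"]+c["fx"]*p[0]/-p[2],c["cy"]-c["fy"]*p[1]/-p[2]])
def crop(c,x0,y0,w,h,s,name):
    cv2.imwrite(name,cv2.resize(c["image"][y0:y0+h,x0:x0+w,::-1],None,fx=s,fy=s,interpolation=cv2.INTER_CUBIC))
E
python3 - <<'E'
from cell import env
from h import *
t=env.read_camera("top");s=env.read_camera("scene")
crop(t,245,175,120,110,5,"pics/t1.png");crop(s,265,200,130,115,5,"pics/s1.png")
E
```

```text
(no output)
```

View pics/t1.png

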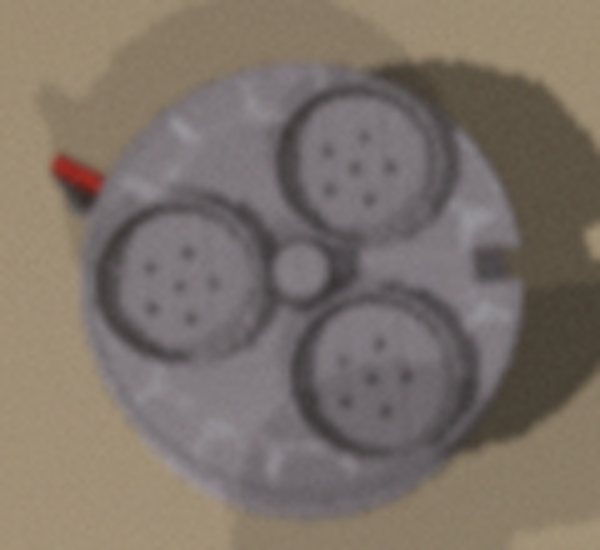

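View pics/s1.png

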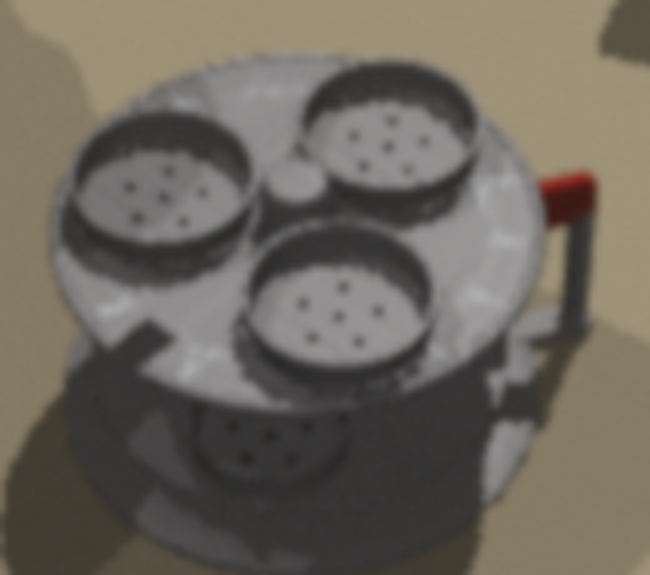

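```bash
cat > m.py <<'E'
from cell import env
from h import *
t=env.read_camera("top");s=env.read_camera("scene")
def f(u,x0,y0,k=5): return ((u[0]+.5)/k-.5+x0,(u[1]+.5)/k-.5+y0)
T=lambda u:f(u,245,175); S=lambda u:f(u,265,200)
for nm,c,g,pts in (("top",t,T,dict(hub=((301,270),.116),A=((355,168),.095),B=((180,286),.095),C=((373,377),.095),notch=((494,263),.094),keytip=((60,163),.085),keyin=((98,182),.085))),
  ("scene",s,S,dict(hub=((298,181),.116),A=((388,146),.095),B=((165,198),.095),C=((338,317),.095),notch=((140,345),.094),keytip=((592,178),.085),keyin=((540,188),.085)))):
    P={k:onz(c,g(p),z) for k,(p,z) in pts.items()}
    c0=(P["A"]+P["B"]+P["C"])/3
    print(nm,"cupcentroid",c0.round(4))
    for k,p in P.items():
        d=p-c0; print(k,p.round(4),"r %.4f bearing %.1f"%(np.hypot(*d[:2]),np.degrees(np.arctan2(d[1],d[0]))))
# rest
E
python3 m.py; python3 - <<'E'
from cell import env
from h import *
t=env.read_camera("top");s=env.read_camera("scene")
for c in (t,s):
    h=cv2.cvtColor(c["image"],cv2.COLOR_RGB2HSV)
    m=cv2.inRange(h,(35,120,60),(50,255,255)); n,l,st,ce=cv2.connectedComponentsWithStats(m);i=1+st[1:,4].argmax();print("box",ce[i],onz(c,ce[i],.06))
print("ram",onz(t,(296,134),.045),onz(s,(425,325),.045)); print("tongs",onz(t,(467,268),.01),onz(t,(451,185),.01))
E
```

```text
top cupcentroid [0.5301 0.0345 0.095 ]
hub [0.529  0.0347 0.116 ] r 0.0011 bearing 169.7
A [0.5751 0.0135 0.095 ] r 0.0497 bearing -25.0
B [0.5259 0.0841 0.095 ] r 0.0498 bearing 94.8
C [0.4891 0.0059 0.095 ] r 0.0499 bearing -145.1
notch [ 0.5361 -0.0432  0.094 ] r 0.0779 bearing -85.5
keytip [0.5789 0.1352 0.085 ] r 0.1119 bearing 64.2
keyin [0.5709 0.1193 0.085 ] r 0.0942 bearing 64.3
scene cupcentroid [0.5291 0.0338 0.095 ]
hub [0.5306 0.0334 0.116 ] r 0.0015 bearing -16.5
A [0.525  0.0838 0.095 ] r 0.0501 bearing 94.7
B [0.4881 0.0059 0.095 ] r 0.0496 bearing -145.8
C [0.5743 0.0117 0.095 ] r 0.0502 bearing -26.1
notch [ 0.5354 -0.0469  0.094 ] r 0.0810 bearing -85.6
keytip [0.5824 0.134  0.085 ] r 0.1135 bearing 62.0
keyin [0.5727 0.1163 0.085 ] r 0.0933 bearing 62.1
box [145.80463097 256.6251809 ] [0.4783989  0.36524049 0.06      ]
box [419.62127483 173.77028146] [0.49439612 0.34287526 0.06      ]
ram [0.75421461 0.05765365 0.045     ] [0.75398961 0.05963795 0.045     ]
tongs [ 0.46142569 -0.31948619  0.01      ] [ 0.64935385 -0.29263345  0.01      ]
```

Both views agree to about 2 mm: the stem axis is at about (0.5297, 0.0341), and the cup radii come out at 49.6–50.2 mm against 50 specified. The notch bears about -85.3° and the key about 63°, so the plate needs roughly +148.5°. I'll use the cup at bearing -25°, centre about (0.575, 0.013). With the fingers opened to 22 mm (52 mm over the backs), they nearly fill the cup.

```bash
python3 -m pendant '[0.55,0.97,0,0,0,0,22, 0.55,0.97,0,0,0,0,22, 0.55,0.97,0,0,0,0,22, 0.55,0.97,0,0,0,0,22, 0.55,0.97,0,0,0,0,22, 0.55,0.97,0,0,0,0,22, 0.55,0.97,0,0,0,0,22, 0.55,0.97,0,0,0,0,22, 0.55,0.97,0,0,0,0,22, 0.55,0.97,0,0,0,0,22]' 10; python3 - <<'E'
from cell import env
from h import *
# refine key bearing from red mask edges
C=np.array([.5297,.0341])
for n,(x0,y0,x1,y1) in dict(top=(250,200,270,218),scene=(370,230,388,250)).items():
    c=env.read_camera(n);h=cv2.cvtColor(c["image"],cv2.COLOR_RGB2HSV)
    m=cv2.inRange(h,(0,120,90),(8,255,255))|cv2.inRange(h,(172,120,90),(180,255,255))
    q=np.zeros_like(m);q[y0:y1,x0:x1]=m[y0:y1,x0:x1]
    ys,xs=np.nonzero(q);p=onz(c,(xs.mean(),ys.mean()),.085)[:2]
    print(n,len(xs),p,np.degrees(np.arctan2(*(p-C)[::-1])),np.hypot(*(p-C)))
E
```

```text
time_s: 1.65
tool_pos: [0.4434, -0.2214, 0.2229]
tool_rot: [-89.9, 0.0, -160.0]
force: [1.2, -0.1, -0.9]
grip_width: 0.0221
top 46 [0.57418507 0.12827713] 64.71604168980429 0.1041549473179089
scene 31 [0.57717316 0.12548819] 62.54960615681218 0.10298301629283738
```

```bash
python3 -m pendant '[0.55,0.97,0,0,0,0,22, 0.55,0.97,0,0,0,0,22, 0.55,0.97,0,0,0,0,22, 0.55,0.97,0,0,0,0,22, 0.55,0.97,0,0,0,0,22, 0.55,0.97,-0.5,0,0,0,22, 0,0,-0.5,0,0,0,22, 0,0,-0.3,0,0,0,22,0,0,0,0,0,0,22]'; python3 - <<'E'
from cell import env
from h import *
s=env.read_camera("scene");crop(s,245,150,160,140,5,"pics/s2.png");print(env.get_obs()["tool_pos"])
E
```

```text
time_s: 2.88
tool_pos: [0.5737, 0.008, 0.1695]
tool_rot: [-90.0, -0.1, -160.1]
force: [0.1, -0.3, 0.2]
grip_width: 0.0218
[0.57438858 0.0082288  0.17046125]
```

View pics/s2.png

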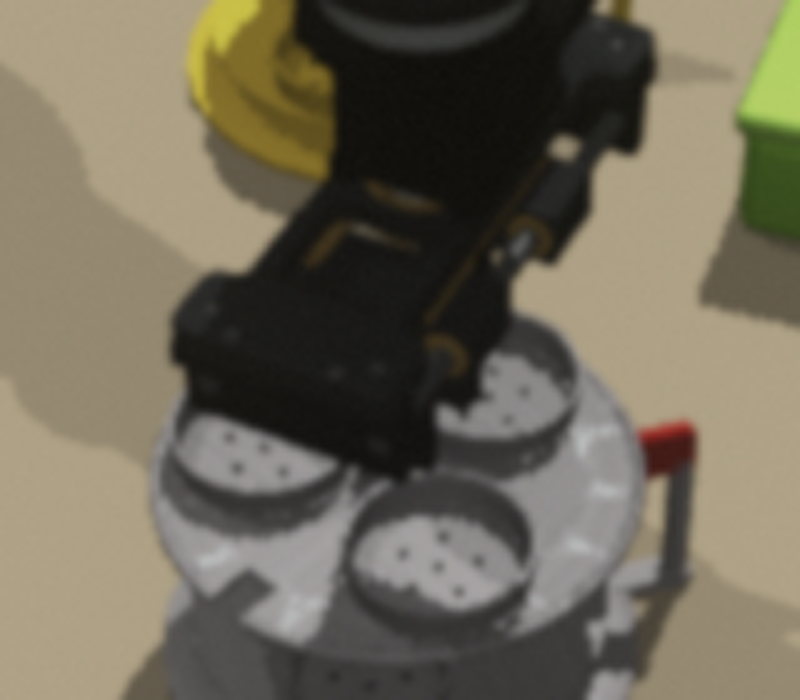

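The body hides the fingers here. The measured TCP is 4.5 mm short in y, so I'll correct that and lower into the cup.

```bash
python3 -m pendant '[0.02,0.11,-0.4,0,0,0,22, 0,0,-0.5,0,0,0,22, 0,0,-0.4,0,0,0,22, 0,0,-0.2,0,0,0,22, 0,0,-0.1,0,0,0,22,0,0,0,0,0,0,22]'; python3 - <<'E'
from cell import env
from h import *
s=env.read_camera("scene");crop(s,245,150,160,140,5,"pics/s3.png");print(env.get_obs()["tool_pos"],env.get_obs()["force"])
t=env.read_camera("top");crop(t,245,175,120,110,5,"pics/t3.png")
E
```

```text
time_s: 3.68
tool_pos: [0.5756, 0.0146, 0.1066]
tool_rot: [-90.0, 0.0, -160.0]
force: [0.3, 1.0, -0.5]
grip_width: 0.022
[0.57588308 0.01461025 0.10693819] [-0.39287337  0.76447929 -0.21691373]
```

View pics/s3.png

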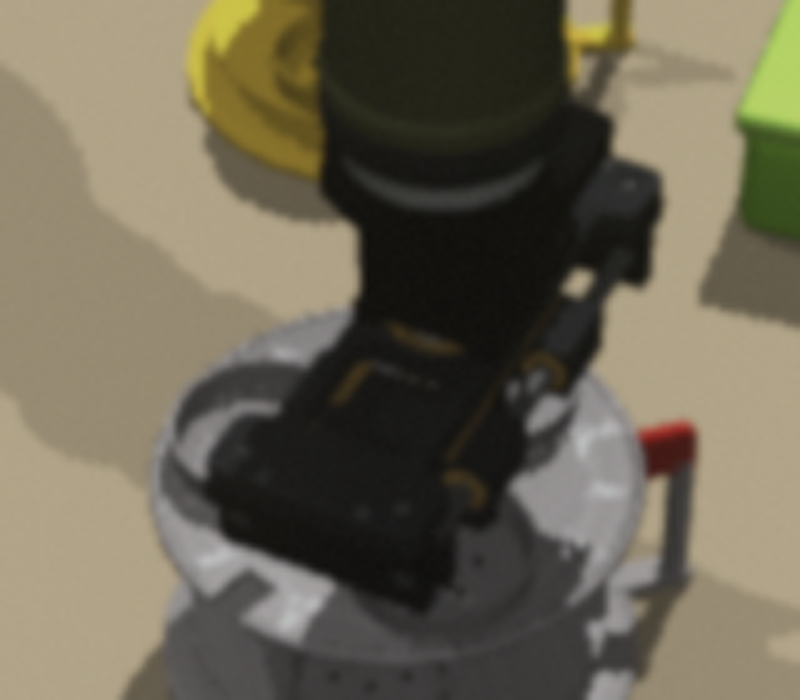

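View pics/t3.png

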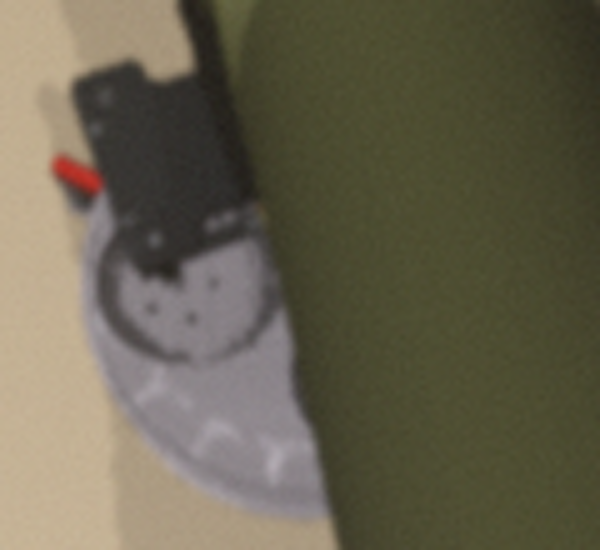

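Plate undisturbed and the key is visible in the top view at (60–100,160–185). Next I'll lower 5.5 mm more and work out the arc deltas.

```bash
python3 -m pendant '[-0.01,-0.04,-0.14,0,0,0,22,0,0,0,0,0,0,22]'; python3 - <<'E'
import numpy as np
C=np.array([.5297,.0341]);a=np.radians(np.arange(-25.3,131,5.0))
P=C+.05*np.c_[np.cos(a),np.sin(a)]
D=np.diff(P,axis=0)/.04
for i,d in enumerate(D): print(i,d.round(2),P[i+1].round(4))
E
```

```text
time_s: 4.03
tool_pos: [0.5748, 0.0126, 0.1006]
tool_rot: [-90.0, -0.0, -160.0]
force: [-0.5, 0.1, 0.5]
grip_width: 0.0218
0 [0.04 0.1 ] [0.5766 0.0168]
1 [0.03 0.1 ] [0.5779 0.0209]
2 [0.02 0.11] [0.5789 0.0252]
3 [0.01 0.11] [0.5795 0.0295]
4 [0.01 0.11] [0.5797 0.0338]
5 [-0.    0.11] [0.5795 0.0382]
6 [-0.01  0.11] [0.579  0.0425]
7 [-0.02  0.11] [0.5781 0.0468]
8 [-0.03  0.1 ] [0.5768 0.051 ]
9 [-0.04  0.1 ] [0.5751 0.055 ]
10 [-0.05  0.1 ] [0.5731 0.0589]
11 [-0.06  0.09] [0.5708 0.0626]
12 [-0.07  0.09] [0.5682 0.066 ]
13 [-0.07  0.08] [0.5652 0.0693]
14 [-0.08  0.07] [0.562  0.0722]
15 [-0.09  0.07] [0.5586 0.0749]
16 [-0.09  0.06] [0.5549 0.0773]
17 [-0.1   0.05] [0.5511 0.0793]
18 [-0.1   0.04] [0.547 0.081]
19 [-0.1   0.03] [0.5429 0.0823]
20 [-0.11  0.02] [0.5386 0.0833]
21 [-0.11  0.01] [0.5343 0.0839]
22 [-0.11  0.01] [0.53   0.0841]
23 [-0.11 -0.  ] [0.5256 0.0839]
24 [-0.11 -0.01] [0.5213 0.0834]
25 [-0.11 -0.02] [0.517  0.0825]
26 [-0.1  -0.03] [0.5128 0.0812]
27 [-0.1  -0.04] [0.5088 0.0795]
28 [-0.1  -0.05] [0.5049 0.0775]
29 [-0.09 -0.06] [0.5012 0.0752]
30 [-0.09 -0.07] [0.4978 0.0726]
```

```bash
python3 -m pendant '[0.04,0.1,0,0,0,0,22, 0.03,0.1,0,0,0,0,22, 0.02,0.11,0,0,0,0,22, 0.015,0.11,0,0,0,0,22, 0.005,0.11,0,0,0,0,22, 0,0.11,0,0,0,0,22, -0.01,0.11,0,0,0,0,22, -0.02,0.11,0,0,0,0,22, -0.03,0.105,0,0,0,0,22, -0.04,0.1,0,0,0,0,22]'
```

```text
time_s: 5.28
tool_pos: [0.5755, 0.0555, 0.1009]
tool_rot: [-90.0, -0.0, -160.0]
force: [-0.4, -2.8, -0.0]
grip_width: 0.0215
```

```bash
python3 -m pendant '[-0.06,0.085,0,0,0,0,22, -0.06,0.09,0,0,0,0,22, -0.065,0.085,0,0,0,0,22, -0.075,0.08,0,0,0,0,22, -0.08,0.075,0,0,0,0,22, -0.085,0.065,0,0,0,0,22, -0.09,0.06,0,0,0,0,22, -0.1,0.05,0,0,0,0,22, -0.1,0.04,0,0,0,0,22, -0.1,0.03,0,0,0,0,22]'
```

```text
time_s: 6.52
tool_pos: [0.5449, 0.0748, 0.1014]
tool_rot: [-89.4, 0.0, -160.2]
force: [4.7, -16.6, -0.3]
grip_width: 0.0219
```

```bash
python3 - <<'E'
from cell import env
from h import *
s=env.read_camera("scene");crop(s,245,150,160,140,5,"pics/s4.png");print(env.get_obs()["tool_pos"],env.get_obs()["force"])
E
```

```text
[0.54449876 0.07510792 0.10136234] [  3.487499   -14.36614093   0.69985484]
```

View pics/s4.png

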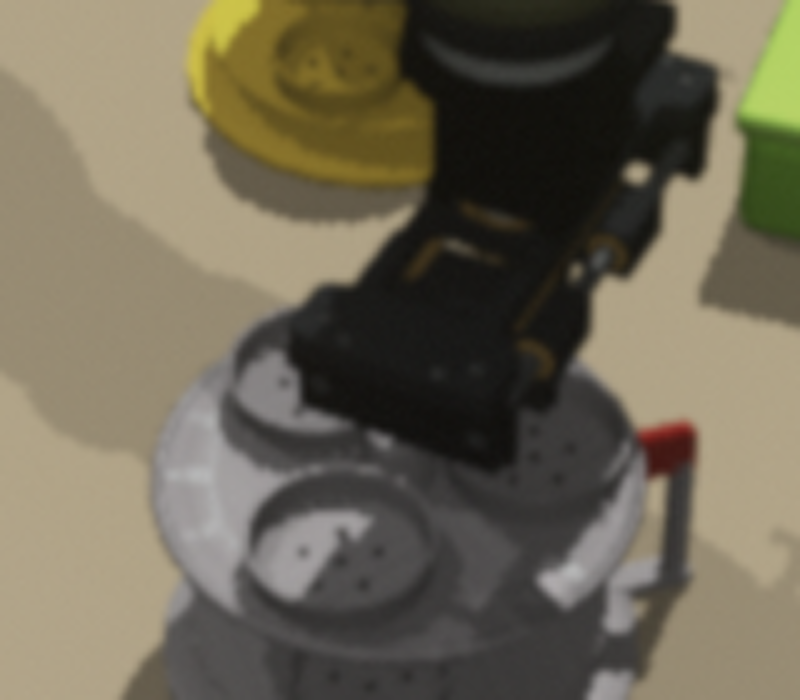

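```bash
python3 - <<'E'
from cell import env
from h import *
s=env.read_camera("scene");C=np.array([.5297,.0341])
for u in ((342,561),(551,450)):
    p=onz(s,((u[0]+.5)/5-.5+245,(u[1]+.5)/5-.5+150),.095)[:2];print(p,np.degrees(np.arctan2(*(p-C)[::-1])),np.hypot(*(p-C)))
o=env.get_obs();print(o["tool_pos"],np.degrees(np.arctan2(o["tool_pos"][1]-C[1],o["tool_pos"][0]-C[0])))
E
```

```text
[ 0.54881031 -0.01089535] -66.98822094543495 0.048885428687679894
[0.56101955 0.08101057] 56.27119280640391 0.056404928308258925
[0.54466611 0.07526839 0.10139837] 70.02206918751808
```

The front cup sits at (342,561) in the crop, bearing about -67°, so the plate has turned about 78° and the fingers lead by about 17°. The spread fingers are wedging outwards (16 N). I'll close them so they push on one wall only.

```bash
python3 -m pendant '[0,0,0,0,0,0,0, 0,0,0,0,0,0,0, 0,0,0,0,0,0,0, 0,0,0,0,0,0,0]' 10
```

```text
time_s: 7.12
tool_pos: [0.5425, 0.0835, 0.1009]
tool_rot: [-90.1, 0.0, -159.9]
force: [0.2, 0.2, -0.3]
grip_width: 0.0009
```

```bash
python3 -m pendant '[-0.11,0.02,0,0,0,0,0, -0.11,0.015,0,0,0,0,0, -0.11,0.005,0,0,0,0,0, -0.11,-0.005,0,0,0,0,0, -0.11,-0.01,0,0,0,0,0, -0.11,-0.02,0,0,0,0,0, 0,0,0,0,0,0,0]'; python3 - <<'E'
from cell import env
from h import *
s=env.read_camera("scene");crop(s,245,150,160,140,5,"pics/s5.png");print(env.get_obs()["tool_pos"],env.get_obs()["force"])
E
```

```text
time_s: 8.0
tool_pos: [0.5175, 0.0807, 0.1016]
tool_rot: [-89.9, 0.1, -160.0]
force: [3.5, -3.8, -0.0]
grip_width: 0.0007
[0.51753639 0.08086599 0.1015687 ] [ 3.48462191 -3.84402905 -0.21065883]
```

View pics/s5.png

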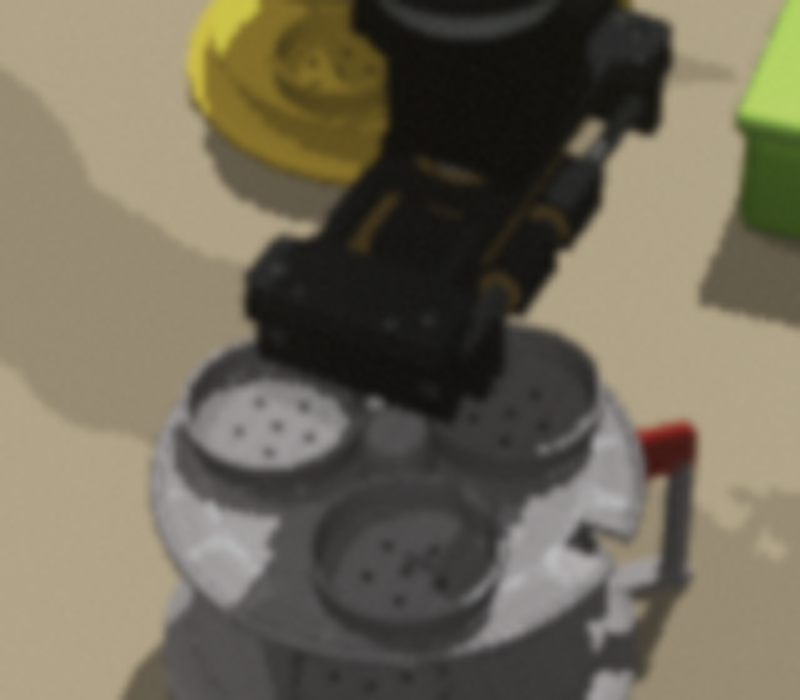

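Notch visible at (590,537) in the crop, with the key at (665,450). Cup floor centres are at (277,426), (510,413) and (405,567).

```bash
cat > a.py <<'E'
from cell import env
from h import *
import sys
C=np.array([.5297,.0341])
def rep(c,pts,x0,y0,z,k=5):
    for u in pts:
        p=onz(c,((u[0]+.5)/k-.5+x0,(u[1]+.5)/k-.5+y0),z)[:2];print(u,p.round(4),"b %.1f r %.4f"%(np.degrees(np.arctan2(*(p-C)[::-1])),np.hypot(*(p-C))))
E
python3 - <<'E'
from a import *
s=env.read_camera("scene")
rep(s,[(405,567),(277,426),(510,413)],245,150,.095)
rep(s,[(590,537)],245,150,.094)
o=env.get_obs();print(o["tool_pos"],np.degrees(np.arctan2(o["tool_pos"][1]-C[1],o["tool_pos"][0]-C[0])))
E
```

```text
(405, 567) [0.5662 0.0033] b -40.1 r 0.0478
(277, 426) [0.4826 0.0166] b -159.6 r 0.0503
(510, 413) [0.5371 0.0835] b 81.5 r 0.0499
(590, 537) [0.6005 0.0614] b 21.1 r 0.0759
[0.51755068 0.08097889 0.10157696] 104.5293456810364
```

```bash
python3 -m pendant '[-0.105,-0.03,0,0,0,0,0, -0.1,-0.04,0,0,0,0,0, -0.1,-0.05,0,0,0,0,0, -0.09,-0.06,0,0,0,0,0, -0.09,-0.07,0,0,0,0,0, -0.08,-0.075,0,0,0,0,0, 0,0,0,0,0,0,0]'; python3 - <<'E'
from cell import env
from h import *
s=env.read_camera("scene");crop(s,245,150,160,140,5,"pics/s6.png");print(env.get_obs()["tool_pos"],env.get_obs()["force"])
E
```

```text
time_s: 8.98
tool_pos: [0.4931, 0.0691, 0.1008]
tool_rot: [-90.0, -0.1, -160.0]
force: [0.5, 0.6, 0.8]
grip_width: 0.0004
[0.49311178 0.06920669 0.100739  ] [-0.13805316  0.69988139  0.51657432]
```

View pics/s6.png

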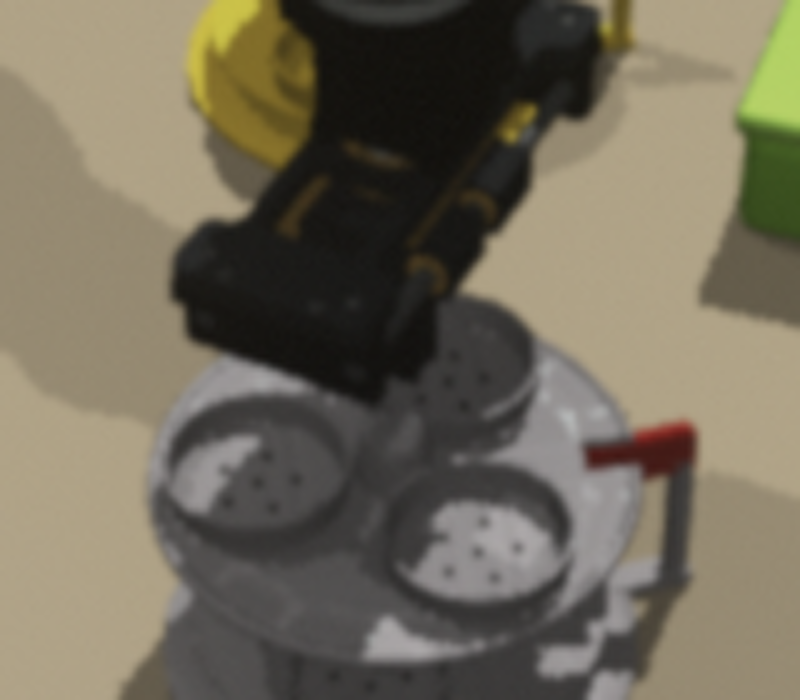

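The red key now shows through the notch from (590,455) to (690,440). I'll measure the angle.

```bash
python3 - <<'E'
from a import *
s=env.read_camera("scene")
rep(s,[(258,482),(479,552),(458,381)],245,150,.095)
rep(s,[(612,455)],245,150,.094);rep(s,[(690,428),(640,438),(600,451)],245,150,.085)
t=env.read_camera("top");crop(t,245,175,120,110,5,"pics/t6.png");crop(s,350,225,45,30,16,"pics/s6z.png")
E
```

```text
(258, 482) [ 0.4993 -0.0072] b -126.4 r 0.0513
(479, 552) [0.5791 0.0271] b -8.0 r 0.0499
(458, 381) [0.5116 0.0812] b 111.1 r 0.0504
(612, 455) [0.5775 0.096 ] b 52.3 r 0.0782
(690, 428) [0.5819 0.1335] b 62.3 r 0.1123
(640, 438) [0.5727 0.1163] b 62.4 r 0.0928
(600, 451) [0.5672 0.1007] b 60.6 r 0.0765
```

View pics/t6.png

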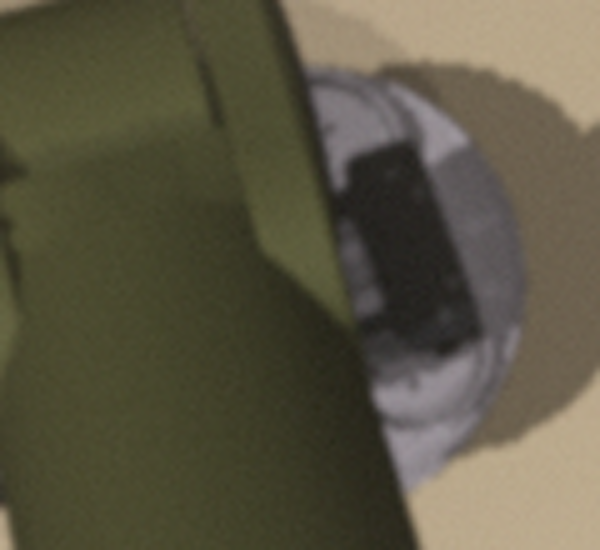

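View pics/s6z.png

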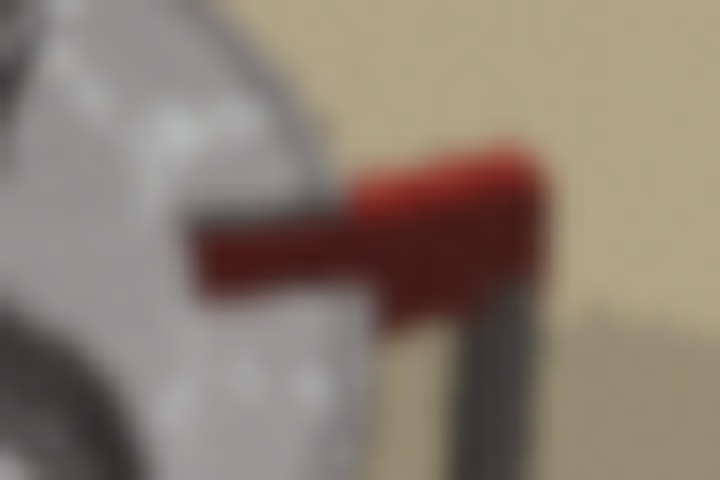

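The plate bears about 52.3° and the key 62.3°, both in the same view, so about 10° remain. I'll advance slowly by about 8°.

```bash
python3 -m pendant '[-0.031,-0.031,0,0,0,0,0, -0.03,-0.032,0,0,0,0,0, -0.029,-0.033,0,0,0,0,0, -0.028,-0.034,0,0,0,0,0, 0,0,0,0,0,0,0]'; python3 - <<'E'
from cell import env
from h import *
s=env.read_camera("scene");crop(s,245,150,160,140,5,"pics/s7.png");print(env.get_obs()["tool_pos"],env.get_obs()["force"]);crop(s,350,225,45,30,16,"pics/s7z.png")
E
```

```text
time_s: 9.75
tool_pos: [0.4891, 0.0637, 0.101]
tool_rot: [-90.0, -0.0, -160.0]
force: [1.2, 0.2, 1.1]
grip_width: 0.0004
[0.48904733 0.06379484 0.10098038] [1.19226224 1.22881153 0.50061043]
```

View pics/s7.png

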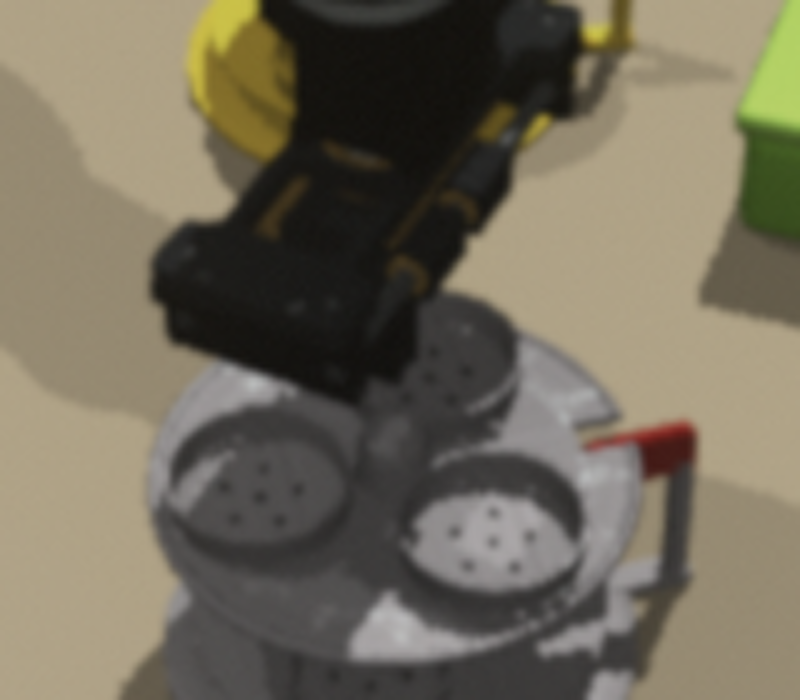

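View pics/s7z.png

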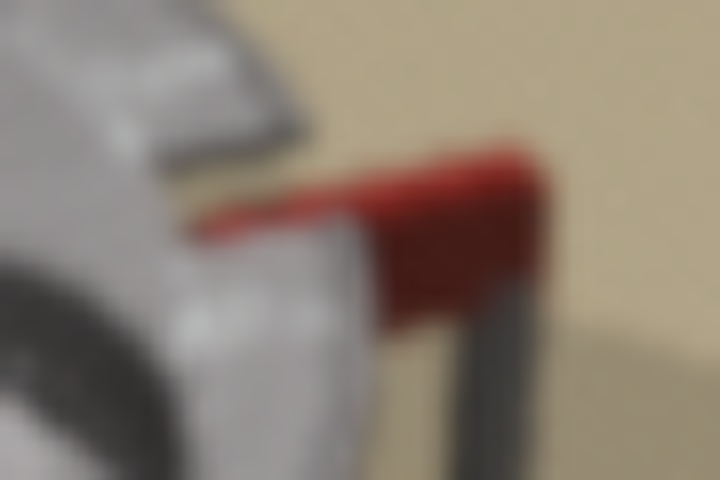

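The red key top shows through the notch. Its near edge (crop y≈220–240) just overlaps the key. Cups at (261,496), (492,541) and (433,378).

```bash
python3 - <<'E'
from a import *
s=env.read_camera("scene")
rep(s,[(261,496),(492,541),(433,378)],245,150,.095)
rep(s,[(180,242),(330,222)],350,225,.094,16)
rep(s,[(165,150),(290,122)],350,225,.094,16)
print("key far/near edge");rep(s,[(360,185),(510,145)],350,225,.0845,16);rep(s,[(390,225),(530,185)],350,225,.083,16)
E
```

```text
(261, 496) [ 0.5053 -0.011 ] b -118.5 r 0.0513
(492, 541) [0.5785 0.0341] b 0.0 r 0.0488
(433, 378) [0.504  0.0755] b 121.9 r 0.0487
(180, 242) [0.568  0.0895] b 55.4 r 0.0674
(330, 222) [0.5776 0.1042] b 55.7 r 0.0849
(165, 150) [0.5564 0.0988] b 67.6 r 0.0700
(290, 122) [0.5632 0.1124] b 66.9 r 0.0852
key far/near edge
(360, 185) [0.5697 0.118 ] b 64.5 r 0.0929
(510, 145) [0.5772 0.1353] b 64.9 r 0.1118
(390, 225) [0.5756 0.1169] b 61.0 r 0.0947
(530, 185) [0.5823 0.1334] b 62.1 r 0.1124
```

Notch at about 61.3° and key at about 63.1°, so I'll nudge it about 1.8° more.

```bash
python3 -m pendant '[-0.012,-0.016,0,0,0,0,0, -0.012,-0.016,0,0,0,0,0, 0,0,0,0,0,0,0]'; python3 - <<'E'
from cell import env
from h import *
s=env.read_camera("scene");print(env.get_obs()["tool_pos"],env.get_obs()["force"]);crop(s,350,225,45,30,16,"pics/s8z.png")
E
```

```text
time_s: 10.22
tool_pos: [0.4883, 0.0627, 0.101]
tool_rot: [-90.0, 0.0, -160.0]
force: [1.6, 0.6, -0.0]
grip_width: 0.0006
[0.4882942  0.06268643 0.10100584] [ 2.00388487  1.38363659 -0.6684369 ]
```

View pics/s8z.png

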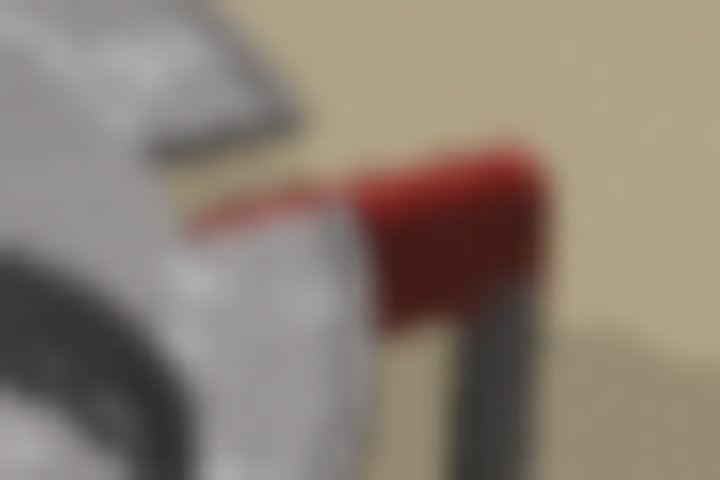

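Nudged a little further. I'll back off the wall, lift out and move aside for an unobstructed check in both views.

```bash
python3 -m pendant '[0.08,0.09,0,0,0,0,0, 0.08,0.09,0,0,0,0,0, 0,0,0.4,0,0,0,0, 0,0,0.9,0,0,0,0, 0,0,0.9,0,0,0,0, 0.3,-1,0.5,0,0,0,0, 0.3,-1,0,0,0,0,0, 0.3,-1,0,0,0,0,0, 0.3,-1,0,0,0,0,0, 0.3,-1,0,0,0,0,0]'; python3 -m pendant '[0,-1,0,0,0,0,0, 0,-1,0,0,0,0,0]';python3 - <<'E'
from cell import env
from h import *
t=env.read_camera("top");s=env.read_camera("scene")
crop(t,245,175,120,110,5,"pics/t9.png");crop(s,265,200,130,115,5,"pics/s9.png")
E
```

```text
time_s: 11.52
tool_pos: [0.555, -0.1315, 0.2102]
tool_rot: [-90.0, 0.0, -160.0]
force: [0.6, 1.0, 0.4]
grip_width: 0.0006
time_s: 11.78
tool_pos: [0.5547, -0.2114, 0.21]
tool_rot: [-90.0, 0.0, -159.9]
force: [0.2, -0.4, 0.6]
grip_width: 0.0004
```

View pics/t9.png

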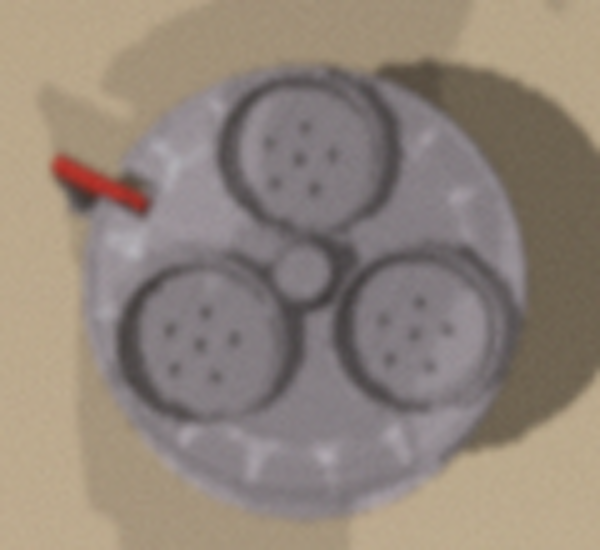

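View pics/s9.png

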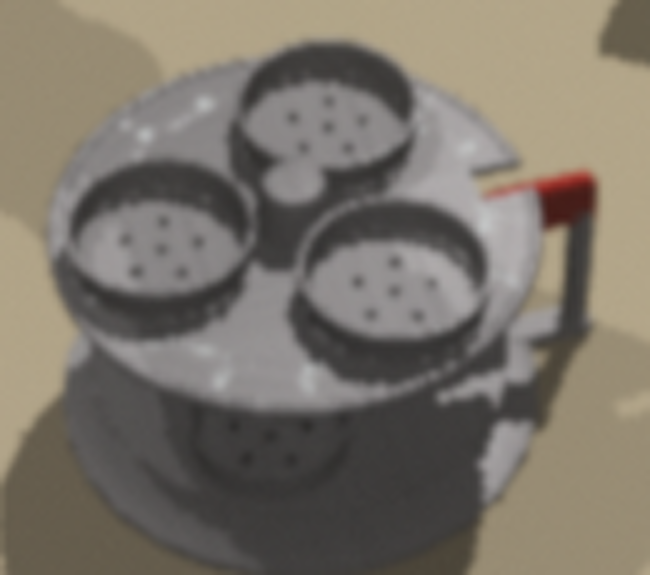

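```bash
python3 - <<'E'
from a import *
t=env.read_camera("top");s=env.read_camera("scene")
print("top");C[:]=(.5301,.0345);rep(t,[(299,159),(201,345),(415,335)],245,175,.095);rep(t,[(60,163),(98,183),(143,207)],245,175,.085)
print("scene");C[:]=(.5291,.0338);rep(s,[(328,126),(161,250),(395,291)],265,200,.095);rep(s,[(592,178),(540,188)],265,200,.085)
crop(t,248,198,40,30,16,"pics/t9z.png")
E
```

```text
top
(299, 159) [0.5788 0.0364] b 2.2 r 0.0487
(201, 345) [0.5019 0.0752] b 124.7 r 0.0495
(415, 335) [ 0.5063 -0.0111] b -117.6 r 0.0514
(60, 163) [0.5789 0.1352] b 64.2 r 0.1119
(98, 183) [0.5705 0.1193] b 64.5 r 0.0940
(143, 207) [0.5605 0.1006] b 65.3 r 0.0728
scene
(328, 126) [0.5019 0.0749] b 123.5 r 0.0493
(161, 250) [ 0.5068 -0.0123] b -115.9 r 0.0512
(395, 291) [0.5792 0.0349] b 1.3 r 0.0501
(592, 178) [0.5824 0.134 ] b 62.0 r 0.1135
(540, 188) [0.5727 0.1163] b 62.1 r 0.0933
```

View pics/t9z.png

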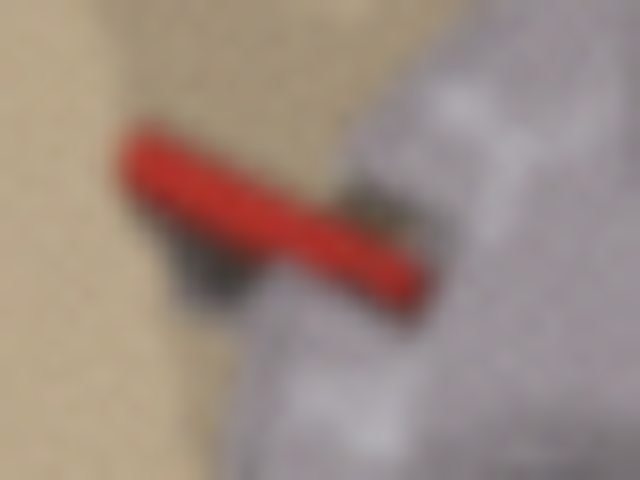

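Top view: notch 63.1° against key 64.0° (after correcting for the rounded top). Scene view: 63.0° against 63.4°. That leaves an offset of about 1 mm, inside the 3.5 mm clearance. Now to the hub.

```bash
python3 -m pendant '[-0.09,0.88,0,0,0,0,0, -0.09,0.88,0,0,0,0,0, -0.09,0.88,0,0,0,0,0, -0.09,0.88,0,0,0,0,0, -0.09,0.88,0,0,0,0,0, -0.09,0.88,0,0,0,0,0, -0.09,0.86,-0.7,0,0,0,0, 0,0,-0.7,0,0,0,0, 0,0,-0.5,0,0,0,0, 0,0,0,0,0,0,0]'
```

```text
time_s: 13.22
tool_pos: [0.5279, 0.0369, 0.1322]
tool_rot: [-90.1, -0.2, -159.8]
force: [-0.1, 0.7, 1.6]
grip_width: 0.0004
```

```bash
python3 -m pendant '[0.03,-0.05,-0.2,0,0,0,0, 0,0,-0.2,0,0,0,0, 0,0,-0.05,0,0,0,0, 0,0,-0.05,0,0,0,0, 0,0,0,0,0,0,0]'
```

```text
time_s: 13.85
tool_pos: [0.5305, 0.0333, 0.1134]
tool_rot: [-90.0, -0.0, -160.0]
force: [-2.4, 0.1, 3.5]
grip_width: 0.0003
```

```bash
python3 -m pendant '[0,0,-0.05,0,0,0,0, 0,0,-0.05,0,0,0,0, 0,0,-0.05,0,0,0,0, 0,0,-0.05,0,0,0,0, 0,0,0,0,0,0,0]'
```

```text
time_s: 14.48
tool_pos: [0.5305, 0.0333, 0.1052]
tool_rot: [-90.0, -0.0, -160.0]
force: [-2.8, -0.4, 3.7]
grip_width: 0.0005
```

It's past the 0.111 m height where the key would have stopped it, so the key is in the notch. I'll keep pressing to the hard stop.

```bash
python3 -m pendant '[0,0,-0.05,0,0,0,0, 0,0,-0.05,0,0,0,0, 0,0,-0.05,0,0,0,0, 0,0,-0.05,0,0,0,0, 0,0,-0.05,0,0,0,0, 0,0,0,0,0,0,0]'
```

```text
time_s: 15.22
tool_pos: [0.5308, 0.0334, 0.1019]
tool_rot: [-89.8, -0.1, -160.0]
force: [-20.1, -2.2, 47.6]
grip_width: 0.0002
```

Hard stop at z = 0.1019 (expected 0.102) with 48 N. Retracting and moving clear.

```bash
python3 -m pendant '[0,0,0.1,0,0,0,0, 0,0,0.1,0,0,0,0, 0,0,0.3,0,0,0,0, 0,0,0.9,0,0,0,0, 0,0,0.9,0,0,0,0, 0.1,-1,0.4,0,0,0,0, 0.1,-1,0,0,0,0,0, 0.1,-1,0,0,0,0,0, 0.1,-1,0,0,0,0,0, 0.1,-1,0,0,0,0,0]';python3 -m pendant '[0,-1,0,0,0,0,0, 0,-1,0,0,0,0,0,0,0,0,0,0,0,0]'; python3 - <<'E'
from cell import env
from h import *
t=env.read_camera("top");s=env.read_camera("scene")
crop(t,245,175,120,110,5,"pics/t10.png");crop(s,265,200,130,115,5,"pics/s10.png")
cv2.imwrite("pics/sf.png",s["image"][:,:,::-1]);cv2.imwrite("pics/tf.png",t["image"][:,:,::-1])
E
```

```text
time_s: 16.48
tool_pos: [0.551, -0.1678, 0.2031]
tool_rot: [-90.0, 0.0, -160.0]
force: [-0.0, 0.0, 0.5]
grip_width: 0.0004
time_s: 16.85
tool_pos: [0.5496, -0.2514, 0.2024]
tool_rot: [-90.0, -0.1, -160.3]
force: [-0.5, 1.0, -0.3]
grip_width: 0.0009
```

View pics/t10.png

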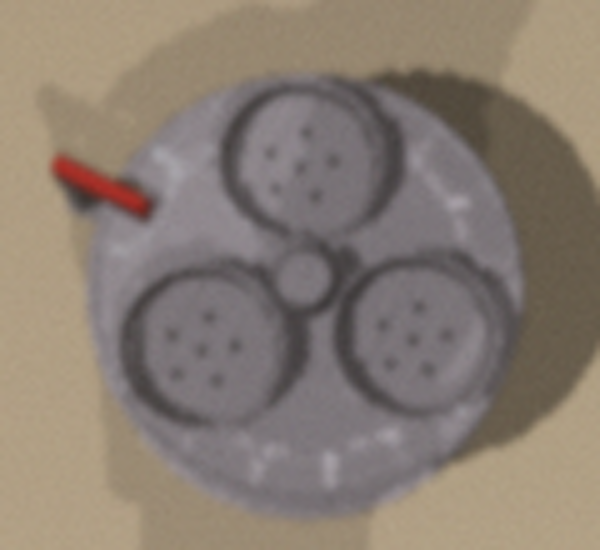

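View pics/s10.png

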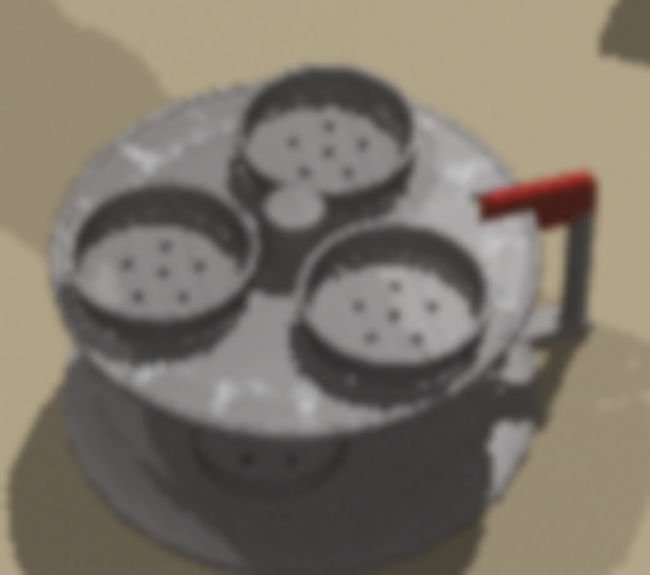

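View pics/tf.png

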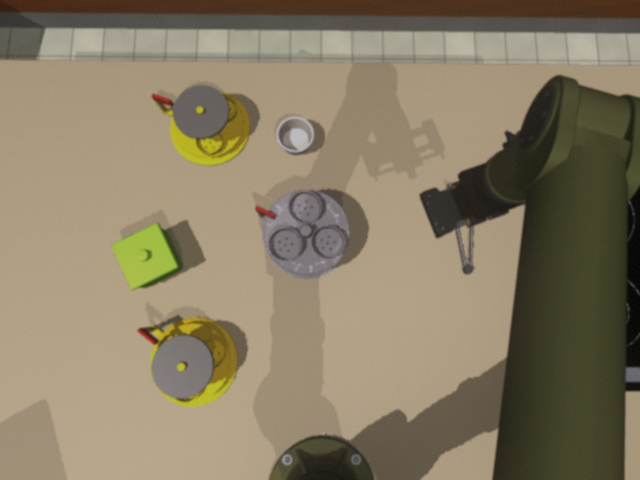

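The plate is down, with the key standing up through the notch from (480,205) to (595,180) in the scene crop. The bystanders are unmoved. Next I'll triangulate the height and tilt.

```bash
python3 - <<'E'
from a import *
t=env.read_camera("top");s=env.read_camera("scene")
g=lambda u,x,y:((u[0]+.5)/5-.5+x,(u[1]+.5)/5-.5+y)
for n,a,b in (("hub",(304,278),(294,208)),("c1",(301,168),(394,315)),("c0",(202,350),(328,152)),("c2",(413,340),(163,272))):
    o1,d1=ray(t,g(a,245,175));o2,d2=ray(s,g(b,265,200))
    k=np.linalg.lstsq(np.c_[d1,-d2],o2-o1,rcond=None)[0];p,q=o1+k[0]*d1,o2+k[1]*d2
    print(n,((p+q)/2).round(4),"gap",np.linalg.norm(p-q).round(4))
print("expected z: hub .102, floors .081")
C[:]=(.5301,.0345);rep(t,[(301,168),(202,350),(413,340)],245,175,.081);rep(t,[(60,163),(98,183),(147,210)],245,175,.085)
print(env.get_obs()["force"])
E
```

```text
hub [0.5284 0.0336 0.1003] gap 0.0006
c1 [0.5781 0.0358 0.0807] gap 0.0002
c0 [0.5016 0.0755 0.0807] gap 0.0007
c2 [ 0.5059 -0.0109  0.0817] gap 0.0008
expected z: hub .102, floors .081
(301, 168) [0.5781 0.0359] b 1.6 r 0.0481
(202, 350) [0.5018 0.0757] b 124.5 r 0.0500
(413, 340) [ 0.5063 -0.0106] b -117.9 r 0.0510
(60, 163) [0.5789 0.1352] b 64.2 r 0.1119
(98, 183) [0.5705 0.1193] b 64.5 r 0.0940
(147, 210) [0.5593 0.0989] b 65.7 r 0.0707
[-0.06461154  1.01975923  0.44844666]
```

Heights match: the cup floors are at 80.7–81.7 mm (81 expected), level within about 1°, and the notch is held on the key. Handing in.

```bash
python3 -c "
from cell import env
print(env.sign_off())"
```

```text
the job is handed in; nothing more can be done
None
```

The plate is fully home on the red key and the job is handed in, at about 17 s of the 56 s allowed. I turned it about 148° anticlockwise with the fingertips in one cup. Then I pressed the hub down to the hard stop (TCP at z = 0.1019 m, 0.102 expected; 48 N at the tip) and moved the arm clear.

**Height and level:** Triangulated from both cameras, the cup floors are at 80.7, 80.7 and 81.7 mm (81 expected), which is level within about 1°. The hub top read 100.3 mm against 102, a little low, but the cup floors and the press stop both agree with fully home.

**Notch on key:** The key shows through the notch in both views. In the top view the notch bears about 62.7° and the key about 64°, an offset of roughly 2 mm sideways; 6 mm is allowed. The two cameras differed by about 2° on the key's bearing.

**Along the way:** With the fingers spread 22 mm they wedged in the cup and pushed outwards with about 17 N, so I closed them for the rest of the turn.

**Bystanders:** The chutney box, ramekin and yellow stands look unmoved in the last top picture. The tongs are partly hidden by the arm there, but it only passed well above them. I compared these by eye and did not re-measure them.

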